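# Clamp a lab bottle, screw its cap home, and back it off a quarter turn to vent

### The arm

A 6-joint arm with a two-finger parallel gripper is mounted at the origin on a cart in front of the work surface, level with it; the furniture and walls round the work are solid. World frame = base frame: x ahead of the robot, y to its left, z up, the work surface at z = 0. Lengths are in m, angles in rad, forces in N, time in s.
With the tool pointing down it reaches from about 0.425 to 0.95 m from the base axis. Payload 3.5 kg.
Tool frame: the origin (TCP) lies between the finger pads, 19 mm behind the fingertips; this is the grasp point; z points along the fingers, y is the line along which they close (so a half turn about z gives the same grasp; the last joint's range is limited). The gripper opens to 85 mm and grips with 20 to 120 N. Pads are 22 mm wide; open, the fingers measure 114 mm over their backs; the gripper's body (76 mm by 85 mm) begins 54 mm behind the grasp point. The pads swing forward as they close: fully open they stand 13 mm farther back than shut.
Start: joints at [-0.15, 0.286, 1.577, -0, 1.279, -0.15], TCP at [0.675, 0, 0.25] pointing down, gripper open.
Joint ranges: [-2.77, 2.77], [-0.9, 2.22], [0.21, 2.48], [-1.53, 4.67], [0.24, 2.81], [-2.84, 2.84]. Speed limits (rad/s): [2.79, 2.79, 3.14, 3.14, 3.14, 3.14].

### API

Orientations are given as a unit quaternion [x, y, z, w].
In Python, from plant import get_state, viewer, sign_off gives the robot as it stands. The module is installed in compiled form; this text tells all that it offers.
- The arm moves only by the shell command python3 -m handwheel 'ROWS' [FORCE]. ROWS is JSON, a list that holds one entry, the list of rows, each a list of 5 numbers: the finger opening in m, from 0 to 0.0854, then the shift along the tool's x, y, z in m, then the turn about the tool's z in degrees. In form: [[[claw, x, y, z, spin], ...]]. A call has 1 to 12 rows; each row shifts and turns the commanded pose from where the row before left it, along the tool's axes as they then stand; what a row does not reach is not made up. A row lasts 1/12 s, in which the tool goes at most 41.7 mm and 7.16 degrees, less where a joint would pass 70% of its speed; a pose out of reach is approached as far as the arm can. A call is refused whole if a number of a shift passes 0.0417 or a number of a turn 7.16, either way. A call with a gripper value outside its range is refused whole. The fingers move at their own pace and stop on an object; FORCE is the grip in N (left out, the last holds). Time passes only in rows, so rows that do not move let the fingers close. It gives the time, the measured TCP pose, the force, the opening and the grip force at its end, in the units of the state.
- get_state(): the state, without advancing time (a new reading comes with each control period).
- viewer.read_camera(name): name is "scene" or "side" or "wrist"; returns the picture (420x560x3 uint8, blue, green, red); there is no depth.
- viewer.camera_params(name): a dict with "fov_y" (degrees; the focal length in pixels is half the picture's height over the tangent of half this angle, whatever the lens; pixels are square), "cx", "cy" (the principal point, pixels), "xyz" and "attitude" of the camera in the world; the wrist camera has in their place "hand_eye" (4x4, takes a point from camera to tool coordinates, whose origin is the TCP and whose axes are the flange's). Camera axes: x right, y up, looking along -z (the intrinsics and any distortion apply to the point x, -y, -z); pixel columns grow to the right and rows downward; lengths in m; the calibration is good to about 2 mm. A picture is of the moment at which its call begins: read the wrist's pose just before it. camera_params takes no time and is no camera call.
- sign_off(): hands the job in; it is judged then, once.
Trained networks look in the newest picture that a camera, given by its name, has taken for a name from the list of things; names that differ only in an ending like _2 or _b are one class to them, and where a whole thing is asked for, a point or a joint stands for the part that bears it (a point fixed in the world has none). Each returns a list of dicts, best first, with "confidence" (0 to 1); they miss things now and then, are a little off and sometimes report something else, mostly with a low value. They report only what shows in the picture. A call takes as long as a camera call. They do not tell look-alikes from the thing itself.
- viewer.look_for(camera, name): "extent" ([left, top, width, height] as shares, 0 to 1, of the picture: columns of its width, rows of its height, round what is visible of it).
- viewer.outline_of(camera, name): "mask" (420x560 bool, what is visible of it) and "extent" ([left, top, width, height] as shares, 0 to 1, of the picture: columns of its width, rows of its height, round what is visible of it).
- viewer.pinpoint(camera, name): "xy" ([column, row] as shares, 0 to 1, of the picture: columns of its width, rows of its height: a listed point, or the origin of a listed thing).
The state is a dict: "time": time; "qpos": joint angles; "dq": joint speeds; "joint_efforts": joint torques, N m; "eef_pos": TCP position; "tcp_rot": TCP orientation; "contact_force": force on the tool from outside, world axes, zero at the start; "wrist_torque": the same for the moment, N m; "opening": opening from 0.0 (shut) to 1.0 (fully open); "finger_force": force on a finger pad.
Only numpy, scipy, OpenCV 4.12 (cv2) and the standard library are available. Lean on these libraries where they do the work, as an engineer would, in place of code of your own. Each camera call takes 0.05 s, during which the arm holds its last target. There are 200 camera calls.

### The job

Get the empty glass bottle that stands in the bench clamp ready for the steriliser: turn the clamp's black wing knob clockwise until it clicks over and the bottle is held fast, then screw the bottle's cap down clockwise until it bottoms out, and back it off a quarter turn so that it can vent. The program finishes while holding: keep the fingers gripping the cap at that quarter turn, ready for the indicator tape to be stuck across it, with the clamp still locked and everything else left where it stands.

Things in the scene. Friction and masses are not known exactly. Their poses are not given: they have to be found in the camera images.
- clamp: bottle clamp fixed to the worktop: grey base plate 100 x 270 x 12 mm, long side along its own y, z up. Origin: middle of its underside. At +y a fixed aluminium V jaw with rubber pads (top 64 mm above the worktop), at -y a cam housing (46 mm high) that carries the knob, between them the moving jaw with a sprung rubber pad (top 50 mm). The bottle stands on the plate between the jaws.
- clamp_seat (a point): point on top of the base plate (12 mm above the worktop) where the axis of the bottle's foot is once the bottle is pressed home into the V jaw; 60 mm along the clamp's +y from its origin.
- knob_grip (a point): black wing knob on the cam housing, about 131 mm from the bottle's axis. This point is on its upright turning axis, 72 mm above the worktop, in the middle of the wing: a bar 52 mm long along the point's own x, 15 mm thick along its own y (grip it across y, fingers down), from a 54 mm disc 13 mm below the point up to 13 mm above it. The point turns with the knob.
- knob (a joint): turn of the wing knob, rad: 0 = open (wing nearly across the clamp), grows clockwise from above, 1.35 = locked at its stop (wing in line with the clamp). It pushes the sprung jaw 14 mm towards the bottle: torque rises to about 0.35 N m at 0.7, falls to nothing at the dead point 1.05; beyond, the knob snaps on to its stop and stays there. It starts at 0 to 0.12.
- bottle: 250 ml laboratory bottle in the clamp: clear glass, 70 mm diameter, 140 mm high with the cap home (lower edge of the cap 113 mm up), 0.3 kg, empty. Origin: centre of its foot; z up. It stands loose, 2 to 6 mm short of its seat in the V jaw, and turns and slides until the clamp is locked.
- cap_top (a point): centre of the top of the bottle's ribbed grey screw cap, on the turning axis. The cap is 54 mm in diameter and 27 mm high below this point. It has been set on its thread but not screwed down; z of this point is along the axis, upwards. It turns with the cap.
- cap (a joint): turn of the cap on its thread, rad, relative to the bottle: 0 = bottomed out (hard stop), grows anticlockwise seen from above (unscrewing), 1.57 = a quarter turn open. It starts 2.1 to 2.9 open. The thread rises 4 mm a turn, has about 0.1 N m of drag and stays where it is left.
- bottle_2: bystander: an identical glass bottle, already capped, 70 mm diameter, 140 mm high, standing apart on the worktop; origin at its foot
- tape_roll: bystander: roll of paper indicator tape lying flat, 90 mm diameter, 19 mm high; origin at the centre of its underside
- vial: bystander: small glass vial with a grey cap, 44 mm diameter, 98 mm high; origin at its foot
- slide_box: bystander: clear flat slide box, 86 x 120 x 29 mm; origin at the centre of its underside
There are look-alikes about, which are no part of the job. Leave any blue or green look-alike of the bottle alone.

How it is judged:
On the way, in this order (a step that is already met when the one before it is completed fails the run):
1. the knob has clicked over to its stop and the clamp holds the bottle (value of joint knob above 1.2 rad and horizontal distance between bottle and clamp_seat below 0.006 m), for 0.2 s.
2. the cap is screwed down until it bottoms out (value of joint cap below 0.12 rad and value of joint knob above 1.2 rad), for 0.2 s.
At the end, for the whole second after the job is handed in: Cap a quarter turn back from bottomed out (1.2 to 1.95 rad), still gripped with over 5 N, TCP within 12 mm of its axis and 30 mm of its top; knob locked (over 1.2 rad); bottle upright (0.1 rad), at rest, on the base plate (6 mm), within 8 mm of its seat in the V jaw (value of joint cap between 1.2 and 1.95 rad and contact force between the fingers and bottle above 5 N and horizontal distance between the grasp point and cap_top below 0.012 m and distance between the grasp point and cap_top below 0.03 m and value of joint knob above 1.2 rad and horizontal distance between bottle and clamp_seat below 0.008 m and angle between bottle's own z axis and vertical below 0.1 rad and z of bottle in the frame of clamp_seat below 0.006 m and linear speed of bottle below 0.02 m/s); the arm keeps its last pose, push and grip.
It fails at once if a bystander was shifted by more than 3 cm (distance of any of bottle_2, tape_roll, vial, slide_box from where it was at the start of the episode above 0.03 m).
It fails at once if the bottle was tipped over or pulled out of the clamp (angle between bottle's own z axis and vertical above 0.35 rad or distance between bottle and clamp_seat above 0.05 m).
It also fails if it takes over 58 s, if anything falls off the work surface, if the arm or the gripper's body presses on something with over 40 N, if the wrist force passes 120 N, or if a joint passes its speed limit or range.

## Working session

There is one attempt and no reset: what is moved stays moved. The work goes in short steps, Python scripts to look and compute and a shell command to move; the robot and the scene stay as the last step left them, time stands still between calls to the robot, and variables do not carry over. Pictures are saved under pics/ and viewed, at most 10 in all, crops included, and the job is handed in when it is done.

```bash
mkdir -p pics
cat > h.py <<'E'
import numpy as np, cv2
from scipy.spatial.transform import Rotation as R
from plant import get_state, viewer
def cam(name, st=None):
    p=viewer.camera_params(name)
    f=210/np.tan(np.radians(p["fov_y"])/2)
    if "hand_eye" in p:
        st=st or get_state(); H=np.array(p["hand_eye"]); T=np.eye(4)
        T[:3,:3]=R.from_quat(st["tcp_rot"]).as_matrix(); T[:3,3]=st["eef_pos"]
        T=T@H; return f,p,T[:3,:3],T[:3,3]
    a=np.array(p["attitude"])
    M=R.from_quat(a).as_matrix() if a.size==4 else a.reshape(3,3)
    return f,p,M,np.array(p["xyz"])
def ray(c,u,v):
    f,p,M,t=c
    d=M@np.array([(u-p["cx"])/f,-(v-p["cy"])/f,-1.]); return t,d
def onz(c,u,v,z):
    t,d=ray(c,u,v); return t+d*(z-t[2])/d[2]
E
python3 - <<'E'
from h import *
print(get_state())
for n in("scene","side","wrist"):
    c=cam(n); print(n,c[1])
    im=viewer.read_camera(n); cv2.imwrite(f"pics/{n}0.png",im)
    for nm,z in(("cap_top",.155),("knob_grip",.072),("clamp",0),("bottle",.012)):
        for r in viewer.pinpoint(n,nm)[:3]:
            u,v=r["xy"][0]*560,r["xy"][1]*420
            print(nm,round(r["confidence"],2),round(u),round(v),onz(c,u,v,z).round(3))
a=cv2.imread("pics/scene0.png");b=cv2.imread("pics/side0.png")
cv2.imwrite("pics/both.png",cv2.resize(np.vstack([a,b]),(400,600)))
E
```

```text
{'time': 0.0, 'qpos': array([-1.49975628e-01,  2.87167252e-01,  1.57817403e+00,  1.74228986e-05,
        1.27866023e+00, -1.49983077e-01]), 'dq': array([-0.00068453,  0.00045789,  0.00039386,  0.00084849,  0.00107373,
        0.00170911]), 'joint_efforts': array([-1.79628755e-04, -4.05981302e+01, -2.92628127e+01, -1.54224781e-04,
        5.81841552e-03,  3.74769741e-06]), 'eef_pos': array([6.74374603e-01, 1.44438873e-04, 2.48647710e-01]), 'tcp_rot': array([ 0.70710542,  0.70710712, -0.00070814, -0.0009743 ]), 'contact_force': array([-0.06963897, -0.15977963,  0.08002156]), 'wrist_torque': array([-0.03679707,  0.00783588, -0.0587326 ]), 'finger_force': 0.0, 'opening': 1.001038428748533}
scene {'fov_y': 49.099353089403586, 'cx': 289.21094999675626, 'cy': 207.66233531339773, 'xyz': array([-0.29317442, -0.45161926,  0.97993772]), 'attitude': array([ 0.35706317, -0.20844885, -0.46843319,  0.78078506])}
cap_top 0.91 338 262 [ 0.414 -0.194  0.155]
cap_top 0.84 354 209 [ 0.611 -0.155  0.155]
cap_top 0.8 249 214 [0.46  0.086 0.155]
knob_grip 0.7 294 246 [ 0.482 -0.039  0.072]
clamp 0.57 271 2
[... 686 characters left out ...]
0.26  0.012]
wrist {'fov_y': 62.31359464452254, 'cx': 278.6384398396991, 'cy': 206.9792780347961, 'hand_eye': array([[ 9.55754969e-04,  9.52273871e-01,  3.05243444e-01,
         7.84937712e-02],
       [ 9.99999274e-01, -6.86284319e-04, -9.90106932e-04,
         1.14375068e-03],
       [-7.33369172e-04,  3.05244169e-01, -9.52273836e-01,
        -1.25074470e-01],
       [ 0.00000000e+00,  0.00000000e+00,  0.00000000e+00,
         1.00000000e+00]])}
cap_top 0.71 225 376 [ 0.634 -0.132  0.155]
knob_grip 0.9 58 235 [ 0.469 -0.046  0.072]
clamp 0.97 87 144 [0.471 0.029 0.   ]
bottle 0.98 68 87 [0.469 0.086 0.012]
bottle 0.88 238 293 [ 0.628 -0.146  0.012]
bottle 0.86 74 319 [ 0.427 -0.181  0.012]
```

View pics/scene0.png

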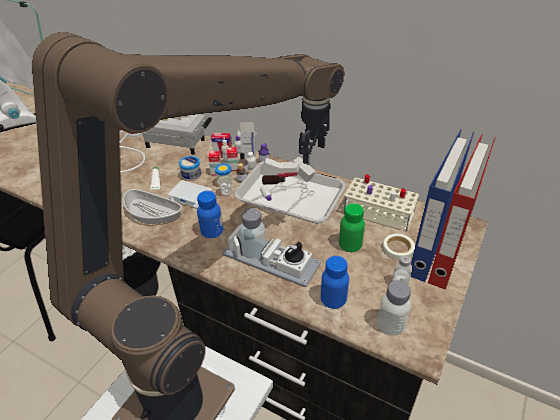

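View pics/wrist0.png

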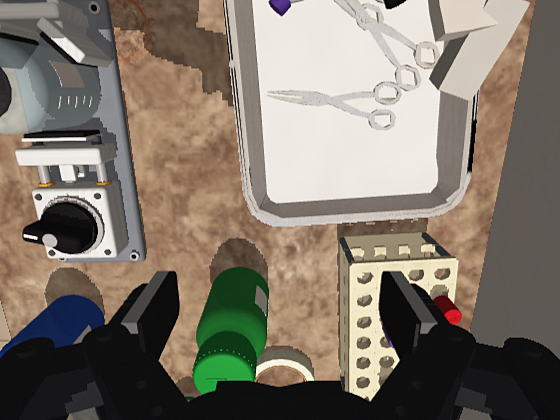

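The grey bottle in the clamp is at scene (250,215), with the knob at scene (294,250) and wrist (62,230). The blue and green bottles are look-alikes. I'll move over the knob.

```bash
python3 -m handwheel '[[[0.085,-0.007,-0.034,0,0],[0.085,-0.007,-0.034,0,0],[0.085,-0.008,-0.034,0,0],[0.085,-0.008,-0.034,0,0],[0.085,-0.008,-0.034,0,0],[0.085,-0.008,-0.035,0,0],[0.085,0,0,0,0],[0.085,0,0,0,0]]]' 40
python3 - <<'E'
from h import *
n="wrist"
c=cam(n); im=viewer.read_camera(n); cv2.imwrite("pics/w1.png",im)
for nm,z in(("cap_top",.149),("knob_grip",.072),("clamp",0),("bottle",.012)):
    for r in viewer.pinpoint(n,nm)[:3]:
        u,v=r["xy"][0]*560,r["xy"][1]*420
        print(nm,round(r["confidence"],2),round(u),round(v),onz(c,u,v,z).round(3))
E
```

```text
time: 1.42
eef_pos: [0.4687, -0.0461, 0.2501]
tcp_rot: [0.708, 0.707, 0.0, 0.0]
contact_force: [0.7, -0.2, 1.3]
opening: 0.997
finger_force: 0.0
cap_top 0.97 476 331 [ 0.623 -0.141  0.149]
cap_top 0.64 225 372 [ 0.427 -0.18   0.149]
knob_grip 0.56 278 186 [ 0.47  -0.045  0.072]
clamp 0.74 279 100 [0.47  0.029 0.   ]
bottle 0.96 241 286 [ 0.426 -0.182  0.012]
bottle 0.65 409 255 [ 0.62  -0.142  0.012]
bottle 0.56 279 38 [0.471 0.085 0.012]
```

View pics/w1.png

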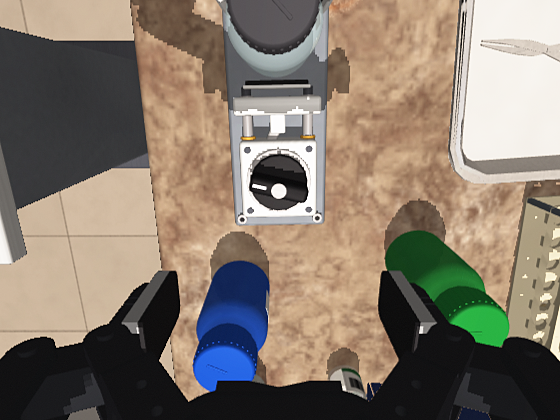

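The picture shows the knob axis at about (279,187), with its wing tilted roughly -14° (left end higher). The TCP is within 2 mm of being above it. Next I'll turn the tool -76° and descend.

```bash
python3 -m handwheel '[[[0.045,0.001,0.001,0,-6.9],[0.045,0,0,0,-6.9],[0.045,0,0,0,-6.9],[0.045,0,0,0,-6.9],[0.045,0,0,0,-6.9],[0.045,0,0,0,-6.9],[0.045,0,0,0,-6.9],[0.045,0,0,0,-6.9],[0.045,0,0,0,-6.9],[0.045,0,0,0,-6.9],[0.045,0,0,0,-7],[0.045,0,0,0,0]]]' 60
python3 -m handwheel '[[[0.045,0,0,0.03,0],[0.045,0,0,0.03,0],[0.045,0,0,0.03,0],[0.045,0,0,0.02,0],[0.045,0,0,0,0],[0.045,0,0,0,0]]]'
python3 - <<'E'
from h import *
n="wrist"
st=get_state();print(st["qpos"],R.from_quat(st["tcp_rot"]).as_matrix()[:,1])
c=cam(n); im=viewer.read_camera(n); cv2.imwrite("pics/w2.png",im)
for nm,z in(("knob_grip",.072),("clamp",0)):
    for r in viewer.pinpoint(n,nm)[:3]:
        u,v=r["xy"][0]*560,r["xy"][1]*420
        print(nm,round(r["confidence"],2),round(u),round(v),onz(c,u,v,z).round(3))
E
```

```text
time: 2.67
eef_pos: [0.4718, -0.0449, 0.25]
tcp_rot: [0.12, 0.993, 0.0, -0.0]
contact_force: [-0.1, 0.5, 0.7]
opening: 0.528
finger_force: 0.0
time: 3.17
eef_pos: [0.4708, -0.0447, 0.1392]
tcp_rot: [0.123, 0.992, 0.0, -0.001]
contact_force: [0.9, -0.3, 1.2]
opening: 0.53
finger_force: 0.0
[-3.09743355e-01 -3.83986853e-02  2.15167905e+00  3.21428273e-05
  1.03121210e+00 -1.63450350e+00] [2.43577784e-01 9.69881342e-01 2.12086000e-04]
knob_grip 0.55 277 233 [ 0.472 -0.045  0.072]
clamp 0.97 372 173 [0.468 0.031 0.   ]
```

View pics/w2.png

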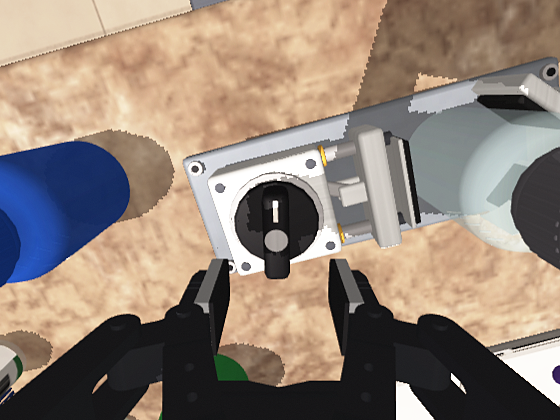

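The wing is upright at column 277 and centred between the fingers, so the alignment is good. Now I'll descend and grip.

```bash
python3 -m handwheel '[[[0.045,0,0,0.029,0],[0.045,0,0,0.028,0],[0.045,0,0,0,0],[0.01,0,0,0,0],[0.01,0,0,0,0],[0.01,0,0,0,0],[0.01,0,0,0,0],[0.01,0,0,0,0]]]' 80
```

```text
time: 3.98
eef_pos: [0.4725, -0.0465, 0.0858]
tcp_rot: [0.121, 0.993, -0.002, 0.002]
contact_force: [-3.3, -4.8, 3.3]
opening: 0.152
finger_force: 80.2
```

```bash
python3 -m handwheel '[[[0.01,0,0,0,6],[0.01,0,0,0,6],[0.01,0,0,0,6],[0.01,0,0,0,6],[0.01,0,0,0,6],[0.01,0,0,0,6],[0.01,0,0,0,6],[0.01,0,0,0,6],[0.01,0,0,0,6],[0.01,0,0,0,6],[0.01,0,0,0,6],[0.01,0,0,0,6]]]'
python3 -m handwheel '[[[0.01,0,0,0,3],[0.01,0,0,0,0],[0.01,0,0,0,0]]]'
python3 - <<'E'
from h import *
st=get_state();print(st["qpos"],st["wrist_torque"],R.from_quat(st["tcp_rot"]).as_matrix()[:,1])
E
```

```text
time: 4.98
eef_pos: [0.4694, -0.0493, 0.0858]
tcp_rot: [0.682, 0.731, -0.006, 0.001]
contact_force: [-15.7, -16.9, 12.4]
opening: 0.154
finger_force: 81.4
time: 5.23
eef_pos: [0.4692, -0.0494, 0.0858]
tcp_rot: [0.7, 0.714, -0.006, 0.001]
contact_force: [-15.7, -16.6, 11.5]
opening: 0.152
finger_force: 81.4
[-0.3144125   0.04972507  2.17904962 -0.01491499  0.9168823  -0.32619925] [-2.7790303   2.45829049 -0.27053877] [ 0.99975323  0.02084367 -0.00768221]
```

```bash
python3 -m handwheel '[[[0.01,-0.002,-0.002,0,3],[0.01,0,0,0,3],[0.01,0,0,0,0],[0.01,0,0,0,0]]]'
python3 - <<'E'
from h import *
st=get_state();print(st["qpos"],st["wrist_torque"],R.from_quat(st["tcp_rot"]).as_matrix()[:,1])
E
```

```text
time: 5.57
eef_pos: [0.4689, -0.0495, 0.0858]
tcp_rot: [0.732, 0.681, -0.004, 0.003]
contact_force: [-7.6, -6.1, 7.1]
opening: 0.151
finger_force: 103.5
[-0.31618285  0.04636263  2.18243565 -0.01200225  0.91226676 -0.23765664] [-1.19613931  1.26658012  2.33768335] [ 0.99746538 -0.0711318  -0.00175674]
```

The reaction torque jumped to 2.3 N m at 80° of travel, so the knob is on its stop. I'll release, rise and look.

```bash
python3 -m handwheel '[[[0.01,0,0,0,-4],[0.01,0,0,0,0],[0.06,0,0,0,0],[0.06,0,0,0,0],[0.06,0,0,0,0],[0.06,0,0,-0.03,0],[0.085,0,0,-0.04,0],[0.085,0,0,-0.04,0],[0.085,0.02,0,-0.04,0],[0.085,0.04,0,-0.02,0],[0.085,0,0,0,0],[0.085,0,0,0,0]]]' 60
python3 - <<'E'
from h import *
n="wrist"
st=get_state();print(st["qpos"],R.from_quat(st["tcp_rot"]).as_matrix()[:,1])
c=cam(n); im=viewer.read_camera(n); cv2.imwrite("pics/w3.png",im)
for nm,z in(("knob_grip",.072),("clamp",0),("bottle",.012),("cap_top",.1595)):
    for r in viewer.pinpoint(n,nm)[:3]:
        u,v=r["xy"][0]*560,r["xy"][1]*420
        print(nm,round(r["confidence"],2),round(u),round(v),onz(c,u,v,z).round(3))
E
```

```text
time: 6.57
eef_pos: [0.4709, 0.0102, 0.2512]
tcp_rot: [0.712, 0.702, 0.002, 0.002]
contact_force: [-0.2, -0.9, -1.2]
opening: 0.995
finger_force: 0.0
[-1.94345987e-01 -1.81649382e-01  2.06229867e+00  3.60463384e-04
  1.25596435e+00 -1.80393290e-01] [ 0.99988883 -0.01406145  0.00495977]
knob_grip 0.81 278 243 [ 0.472 -0.045  0.072]
bottle 0.91 272 96 [0.468 0.088 0.012]
bottle 0.82 240 325 [ 0.423 -0.181  0.012]
bottle 0.62 406 298 [ 0.625 -0.145  0.012]
cap_top 0.68 272 94 [0.47 0.09 0.16]
```

View pics/w3.png

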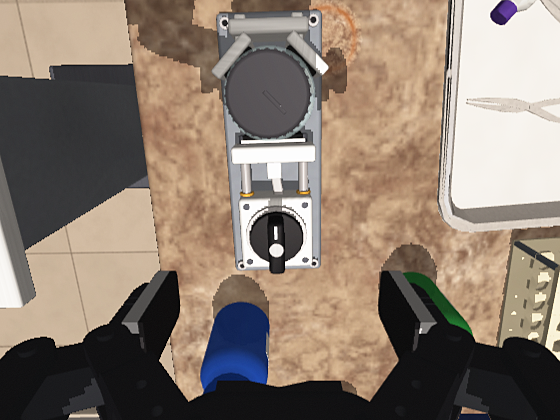

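The wing now points along the clamp, so it is locked. The cap disc is centred at about (268,93), near (0.468, 0.089). I'll move over it and wind the wrist back.

```bash
python3 -m handwheel '[[[0.085,0.04,-0.003,0,0],[0.085,0.039,0,0,0],[0.085,0,0,0,-7],[0.085,0,0,0,-7],[0.085,0,0,0,-7],[0.085,0,0,0,-7],[0.085,0,0,0,-7],[0.085,0,0,0,-7],[0.085,0,0,0,-7],[0.085,0,0,0,-7],[0.085,0,0,0,-7],[0.085,0,0,0,-7]]]' 60
python3 -m handwheel '[[[0.085,0,0,0.02,-7],[0.085,0,0,0.02,-7],[0.085,0,0,0,-6],[0.085,0,0,0,0],[0.085,0,0,0,0]]]'
python3 - <<'E'
from h import *
n="wrist"
st=get_state();print(st["eef_pos"],st["qpos"],R.from_quat(st["tcp_rot"]).as_matrix()[:,1])
c=cam(n); im=viewer.read_camera(n); cv2.imwrite("pics/w4.png",im)
for nm,z in(("bottle",.012),("cap_top",.1536)):
    for r in viewer.outline_of(n,nm)[:2]:
        ys,xs=np.nonzero(r["mask"]); print(xs.min(),xs.max(),ys.min(),ys.max())
    for r in viewer.pinpoint(n,nm)[:2]:
        u,v=r["xy"][0]*560,r["xy"][1]*420
        print(nm,round(r["confidence"],2),round(u),round(v),onz(c,u,v,z).round(3))
E
```

```text
time: 7.82
eef_pos: [0.4681, 0.0871, 0.2475]
tcp_rot: [0.18, 0.984, -0.0, -0.001]
contact_force: [0.2, -0.4, 0.2]
opening: 0.996
finger_force: 0.0
time: 8.23
eef_pos: [0.4682, 0.0873, 0.2081]
tcp_rot: [0.011, 1.0, 0.0, -0.001]
contact_force: [-0.2, -0.6, 0.7]
opening: 0.995
finger_force: 0.0
[0.46822256 0.08729215 0.20806622] [-2.91473547e-02 -1.21420485e-01  2.09117087e+00  2.75711057e-06
  1.17358224e+00 -1.57848964e+00] [2.14534733e-02 9.99769848e-01 1.59265571e-05]
0 23 110 173
409 559 158 287
bottle 0.67 280 181 [0.468 0.089 0.012]
bottle 0.67 441 192 [0.482 0.243 0.012]
235 327 182 277
478 559 197 287
cap_top 0.98 546 251 [0.478 0.239 0.154]
cap_top 0.65 285 239 [0.468 0.091 0.154]
```

View pics/w4.png

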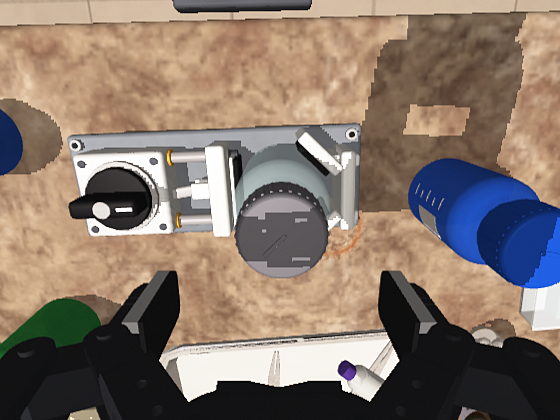

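The cap's top disc is at (282,235), giving about (0.468, 0.090), which is 2 mm off along tool y. I'll descend and grip.

```bash
python3 -m handwheel '[[[0.085,0,0.002,0.02,0],[0.085,0,0,0.02,0],[0.085,0,0,0.02,0],[0.085,0,0,0,0],[0.04,0,0,0,0],[0.04,0,0,0,0],[0.04,0,0,0,0],[0.04,0,0,0,0],[0.04,0,0,0,0]]]' 50
```

```text
time: 9.23
eef_pos: [0.4696, 0.0891, 0.1512]
tcp_rot: [0.008, 1.0, -0.001, 0.002]
contact_force: [-1.9, -4.3, 5.8]
opening: 0.611
finger_force: 51.6
```

```bash
python3 -m handwheel '[[[0.04,0,0,0.0001,7],[0.04,0,0,0.0001,7],[0.04,0,0,0.0001,7],[0.04,0,0,0.0001,7],[0.04,0,0,0.0001,7],[0.04,0,0,0.0001,7],[0.04,0,0,0.0001,7],[0.04,0,0,0.0001,7],[0.04,0,0,0.0001,7],[0.04,0,0,0.0001,7],[0.04,0,0,0,0]]]'
cat > s.py <<'E'
from h import *
st=get_state();print(st["eef_pos"],st["qpos"][5],st["wrist_torque"],np.degrees(np.arctan2(*R.from_quat(st["tcp_rot"]).as_matrix()[[1,0],1])))
E
python3 s.py
python3 -m handwheel '[[[0.04,0,0,0.0001,7],[0.04,0,0,0.0001,7],[0.04,0,0,0.0001,7],[0.04,0,0,0.0001,7],[0.04,0,0,0.0001,7],[0.04,0,0,0,0]]]'; python3 s.py
```

```text
time: 10.15
eef_pos: [0.4683, 0.0871, 0.1505]
tcp_rot: [0.581, 0.814, -0.004, 0.001]
contact_force: [-8.6, -10.9, 11.3]
opening: 0.614
finger_force: 52.2
[0.46826104 0.08710877 0.15051377] -0.3508513541562163 [-1.99720733  1.52943527 -0.06733782] 18.886440578427013
time: 10.65
eef_pos: [0.4665, 0.0871, 0.1499]
tcp_rot: [0.799, 0.601, -0.006, 0.001]
contact_force: [-13.8, -11.7, 16.1]
opening: 0.613
finger_force: 52.7
[0.46649437 0.08712752 0.14992523] 0.26005293990503126 [-2.03843068  2.3988277  -0.10284877] -16.09387896755244
```

```bash
python3 -m handwheel '[[[0.04,-0.001,-0.002,-0.0005,6],[0.04,0,0,0,6],[0.04,0,0,0,0]]]'; python3 s.py
python3 -m handwheel '[[[0.04,0,0,0,6],[0.04,0,0,0,6],[0.04,0,0,0,0]]]'; python3 s.py
python3 -m handwheel '[[[0.04,0,0,0,6],[0.04,0,0,0,0],[0.04,0,0,0,0]]]'; python3 s.py
```

```text
time: 10.9
eef_pos: [0.4655, 0.0873, 0.1501]
tcp_rot: [0.858, 0.514, -0.003, 0.002]
contact_force: [-8.3, -10.4, 11.6]
opening: 0.61
finger_force: 52.1
[0.46547376 0.08730999 0.15009102] 0.4679562121575814 [-1.63574221  1.55493651 -0.09697442] -28.1087555169114
time: 11.15
eef_pos: [0.4649, 0.0876, 0.1499]
tcp_rot: [0.907, 0.422, -0.004, 0.001]
contact_force: [-9.0, -9.1, 12.3]
opening: 0.61
finger_force: 52.2
[0.46493591 0.08764179 0.14988652] 0.6773956018159071 [-1.47689184  1.71136175 -0.09252624] -40.1155419063521
time: 11.4
eef_pos: [0.4648, 0.0878, 0.1499]
tcp_rot: [0.927, 0.375, -0.004, 0.001]
contact_force: [-10.6, -8.3, 12.0]
opening: 0.606
finger_force: 52.2
[0.46480099 0.087832   0.14986766] 0.7790100930487837 [-1.39705748  1.80159797 -0.12153498] -45.940539739150935
```

```bash
for i in 1; do python3 -m handwheel '[[[0.04,0,0,0,4],[0.04,0,0,0,4],[0.04,0,0,0,0]]]'; done; python3 s.py
python3 -m handwheel '[[[0.04,0,0,0,4],[0.04,0,0,0,0]]]'; python3 s.py
python3 -m handwheel '[[[0.04,0,0,0,4],[0.04,0,0,0,0]]]'; python3 s.py
```

```text
time: 11.65
eef_pos: [0.4646, 0.0881, 0.1498]
tcp_rot: [0.951, 0.309, -0.004, 0.001]
contact_force: [-9.9, -7.7, 13.1]
opening: 0.609
finger_force: 52.2
[0.46456153 0.0881225  0.14975287] 0.9204724699054253 [-1.23630189  1.79046044 -0.10210171] -54.04757651328258
time: 11.82
eef_pos: [0.4645, 0.0883, 0.1497]
tcp_rot: [0.961, 0.275, -0.004, 0.001]
contact_force: [-10.7, -7.1, 11.6]
opening: 0.616
finger_force: 52.2
[0.46449583 0.08826861 0.14974689] 0.9901704870488818 [-1.16388048  1.8217838  -0.12861255] -58.04778847676737
time: 11.98
eef_pos: [0.4643, 0.0885, 0.1497]
tcp_rot: [0.97, 0.244, -0.004, 0.001]
contact_force: [-10.8, -4.6, 12.7]
opening: 0.612
finger_force: 52.2
[0.46427843 0.08845573 0.14967783] 1.0551263657514856 [-0.85954038  1.90279764  1.08133642] -61.70901344274015
```

The torque jumped to +1.08 N m at about 150° of turn, so the cap has bottomed out. I'll hold there, then back off 90°.

```bash
python3 -m handwheel '[[[0.04,0,0,0,1],[0.04,0,0,0,0],[0.04,0,0,0,0],[0.04,0,0,0,0]]]'; python3 s.py
python3 -m handwheel '[[[0.04,0,0,0,-1],[0.04,0,0,0,-7],[0.04,0,0,0,-7],[0.04,0,0,0,-7],[0.04,0,0,0,-7],[0.04,0,0,0,-7],[0.04,0,0,0,0]]]'; python3 s.py
```

```text
time: 12.32
eef_pos: [0.4643, 0.0885, 0.1497]
tcp_rot: [0.971, 0.238, -0.004, 0.002]
contact_force: [-12.1, -4.5, 13.0]
opening: 0.612
finger_force: 52.2
[0.46426689 0.08850721 0.14972859] 1.0692304861904607 [-0.83844637  1.87459981  1.43220931] -62.47301216660989
time: 12.9
eef_pos: [0.4657, 0.0872, 0.1502]
tcp_rot: [0.851, 0.525, -0.003, 0.002]
contact_force: [-8.4, -10.5, 11.7]
opening: 0.612
finger_force: 52.1
[0.46574347 0.08720015 0.15017684] 0.442496787860156 [-1.67825504  1.47582356  0.11283379] -26.64498399593351
```

```bash
python3 -m handwheel '[[[0.04,0,0,0,-7],[0.04,0,0,0,-7],[0.04,0,0,0,-7],[0.04,0,0,0,-7],[0.04,0,0,0,-7],[0.04,0,0,0,-7],[0.04,0,0,0,-7],[0.04,0,0,0,-6],[0.04,0,0,0,0],[0.04,0,0,0,0],[0.04,0,0,0,0]]]'
python3 - <<'E'
exec(open("s.py").read())
for n in("wrist","scene"):
    c=cam(n); im=viewer.read_camera(n); cv2.imwrite(f"pics/{n}5.png",im)
    for nm,z in(("cap_top",.153),("bottle",.012),("knob_grip",.072)):
        for r in viewer.pinpoint(n,nm)[:3]:
            u,v=r["xy"][0]*560,r["xy"][1]*420
            print(n,nm,round(r["confidence"],2),round(u),round(v),onz(c,u,v,z).round(3))
E
```

```text
time: 13.82
eef_pos: [0.4684, 0.0872, 0.1509]
tcp_rot: [0.514, 0.858, -0.001, 0.004]
contact_force: [-0.9, -9.4, 8.1]
opening: 0.611
finger_force: 51.8
[0.46836902 0.08720385 0.1509192 ] -0.5135796178977182 [-1.61691097  0.34126561  0.0703737 ] 28.116682396503737
wrist cap_top 0.59 281 293 [0.469 0.09  0.153]
wrist bottle 0.7 406 8 [0.482 0.246 0.012]
wrist bottle 0.7 110 403 [ 0.423 -0.175  0.012]
wrist bottle 0.64 279 194 [0.469 0.091 0.012]
scene cap_top 0.9 337 262 [ 0.413 -0.192  0.153]
scene cap_top 0.7 353 209 [ 0.611 -0.154  0.153]
scene cap_top 0.6 203 198 [0.461 0.238 0.153]
scene bottle 0.95 390 325 [ 0.405 -0.349  0.012]
scene bottle 0.86 349 245 [ 0.612 -0.153  0.012]
scene bottle 0.84 210 231 [0.471 0.242 0.012]
scene knob_grip 0.55 291 249 [ 0.468 -0.036  0.072]
```

View pics/wrist5.png

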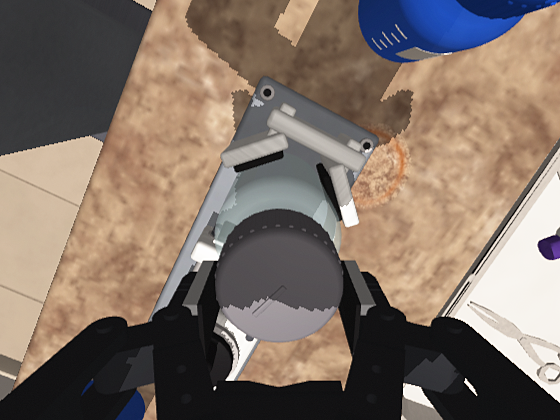

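The cap is gripped and upright in the V jaw. Its mark at (270,300) is at the same angle to the fingers as before, so the grip did not slip. It has been backed off 90.5°, so I'm handing the job in.

```bash
python3 -c "
from plant import sign_off
print(sign_off())"
```

```text
the job is handed in; nothing more can be done
None
```

I locked the clamp, screwed the cap down until it bottomed out, backed it off about 90°, and handed the job in with the cap still gripped at about 52 N; the hand-in returned no verdict.

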